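Turn the cork-backed coaster over by the window

TASK

The coaster's cork back is damp: pick up the steel turner, slide its long edge in under the coaster's rim and push until the coaster sits square and snug against the batten at the edge of the drying board's raised ledge, pressing it there lightly, with some 3 to 7 N, then lever it up and turn it over with the wrist so that it lies flat up on the ledge, cork side up. Its face is freshly oiled: touch the coaster only with the turner, never with the fingers, and do not grind the blade into the board. Afterwards lay the turner down flat, blade down, on the stool or on the board's lower level, and leave everything else on the stool and table where it is.

Things in the scene. Friction and masses are not known exactly. Their poses are not given: they have to be found in the camera images.
- stool: Low fixed teak stool, 340 (x) x 460 (y) x 100 mm high, flat top at z = 100 mm in its frame. Origin: centre of its underside, on the table. Its x axis points away from the robot at yaw 0, y to the left.
- board: Fixed plywood drying board on the stool, 150 (x) x 310 (y) mm. Origin: centre of its underside. Lower level: the strip y = -155 to +35 mm, top at z = 12 mm; the rest (y = +35 to +155 mm) carries the raised ledge, top at z = 22 mm. Its reading is a poor guide for the blade's height: feel for the surface.
- ledge: Raised part of the board, 150 (x) x 120 (y) x 10 mm. Origin: centre of its underside, level with the lower level's top; axes as the board. In its upright face at y = -60 mm sits a clamped plywood batten of the same height and length that stands 0 to 30 mm proud of it towards -y: this is the stop for the coaster. How far it stands out changes and is not reported: feel for it.
- coaster: Square wooden coaster 90 x 90 x 7 mm, cork pad 62 x 62 x 3.5 mm glued centrally below; about 70 g (varies). Starts cork down on the lower level, a little away from the ledge and askew; slides freely. Origin: centre of the cork's outer face; z points from cork to wooden face (up at the start, down when turned). Under the rim is a gap 3.5 mm high and 14 mm deep all round, up to the cork's side.
- turner: Loose kitchen turner, about 130 g, starting blade-flat on the stool right (-y) of the board, handle towards the robot. Blade: steel plate 100 (x) x 56 (y) x 2 mm; origin at the centre of its underside, z up, x from handle to blade. A cranked 8 mm neck rises from the blade's rear edge to the handle. It balances near x = -20 mm and lies stably on its blade.
- turner_grip (a point): Where to grip the turner: on the handle's axis at x = -120, y = 0, z = 50 mm of the turner. The wooden handle is straight and eight-sided, 22 mm across flats, from x = -70 to -175 mm. Its flats are level, upright and at 45 degrees, so it can be gripped from straight above or leaning 45 degrees to either side.
- turner_edge (a point): Middle of the underside of the turner's left (+y) long edge, at x = 0, y = 28, z = 0 mm of the turner: the 100 mm edge, parallel to x, that faces the coaster.
- jar: Bystander: glass lidded jar, 66 mm diameter, 95 mm high, on the far part of the stool.
- peg_holder: Bystander: steel clothes-peg holder, a round 60 mm foot and a 90 mm post with a spring clip on top, on the far part of the stool.
- brush: Bystander: orange brush 150 mm long, lying on the far part of the stool.
- baskets: Bystander: stack of three plastic baskets, 200 x 260 x 180 mm, on the table to the left.
- mug: Bystander: white mug, 80 mm diameter, 90 mm high, on the table to the right.
- plant: Bystander: plant in a terracotta pot, 136 mm diameter, pot 110 mm high, on the table to the right.
There are look-alikes about, which are no part of the job. Of the things like the turner, leave any that is purple; of the rest the larger one is meant.

How it is judged (in metres and radians):
On the way, in this order (a step that is already met when the one before it is completed fails the run):
1. the turner, under the rim, presses the level coaster snugly against the ledge's batten (more than 2.5 N), square to it within 0.06 rad (contact force between coaster and ledge above 2.5 N and contact force between turner and coaster above 1 N and z of turner_edge in the frame of coaster below 0.004 m and angle between the x axis of coaster and the x axis of ledge, either way round below 0.06 rad and angle between coaster's own z axis and vertical below 0.12 rad), for 0.1 s.
2. the turner levers the coaster up past 45 degrees (angle between coaster's own z axis and vertical between 0.8 and 1.9 rad and contact force between turner and coaster above 0.05 N), for 0.03 s.
At the end, for the whole second after the job is handed in: The coaster lies at rest on the ledge or its batten, cork side up and flat within 0.1 rad, its centre within 60 mm of the ledge's centre along x, 75 mm across; the turner rests blade down, flat within 0.1 rad, on the stool or the board's lower level (angle between coaster's own z axis and vertical above 3.04 rad and z of coaster in the frame of ledge between 0.0175 and 0.0235 m and y of coaster in the frame of ledge between -0.075 and 0.075 m and x of coaster in the frame of ledge between -0.06 and 0.06 m and linear speed of each of coaster, turner below 0.02 m/s and angle between turner's own z axis and vertical below 0.1 rad and z of turner in the frame of stool between 0.096 and 0.117 m); the robot touches nothing.
It fails at once if the coaster, still lying level, is pressed against the ledge or its batten with more than 8 N (contact force between coaster and ledge above 8 N and angle between coaster's own z axis and vertical below 0.12 rad).
It fails at once if the turner is pressed on the board or ledge with more than 15 N (contact force between turner and board above 15 N).
It fails at once if the fingers touch the coaster (contact force between the fingers and coaster above 0.3 N).
It fails at once if a bystander is shoved more than 30 mm (distance of any of jar, peg_holder, brush, baskets, mug, plant from where it was at the start of the episode above 0.03 m).
It also fails if it takes over 72 s, if anything falls off the work surface, if the arm or the gripper's body presses on something with over 40 N, if the wrist force passes 120 N, or if a joint passes its speed limit or range.

ROBOT

A 6-joint arm with a two-finger parallel gripper is mounted at the origin on the work surface. World frame = base frame: x ahead of the robot, y to its left, z up, the work surface at z = 0. Lengths are in mm, angles in rad, forces in N, time in s.
With the tool pointing down it reaches from about 250 to 775 mm from the base axis. Payload 4 kg.
Tool frame: the origin (TCP) lies midway between the tips of the shut fingers; the grasp point (between the pads) lies 19 mm behind it (robot.pinch_z is the distance from the TCP to the grasp point, in mm); z points along the fingers, x is the direction in which the jaws open and shut, and the axes are right-handed (so a half turn about z gives the same grasp; the last joint's range is limited). The gripper opens to 94 mm and grips with 3 to 60 N. Pads are 16 mm wide; open, the fingers measure 119 mm over their backs; the gripper's body (75 mm by 177 mm) begins 78 mm behind the grasp point.
Start: joints at [-1.396, 0.087, 1.371, -0, 1.684, -0.103], TCP at [150.829, -528.934, 205.506] pointing down, gripper open.
Joint ranges: [-3.1, 3.1], [-0.76, 2.03], [0.27, 2.55], [-1.08, 4.22], [0.17, 2.65], [-2.57, 2.57]. Speed limits (rad/s): [2.79, 2.79, 3.14, 3.14, 3.14, 3.14].

INTERFACE

Orientations are given as a rotation vector (axis times angle).
In Python, from bench import robot gives the robot as it stands.
- The arm moves only by the tool apply_moves, never from a script. Its argument "rows" is a list of rows, each an object with "grip": the finger opening in mm, from 0 to 94; "dp": the shift along the tool's x, y, z in mm, a list of three; "turn": the turn about the tool's z in rad. In form: [{"grip": grip, "dp": [tx, ty, tz], "turn": turn}, ...]. A call has 1 to 20 rows; each row is the pose to reach, as a shift and turn from the pose commanded when the call began, along the tool's axes at that moment; what a row does not reach only later rows make up. A row lasts 1/10 s, in which the tool goes at most 50 mm and 8.59 degrees, less where a joint would pass 70% of its speed; a pose out of reach is approached as far as the arm can. A call with a gripper value outside its range is refused whole. The fingers move at their own pace and stop on an object; "force" is the grip in N (left out, the last holds). Time passes only in rows, so rows that repeat a pose let the fingers close. It gives the time, the measured TCP pose, the force and the opening at its end, in the units of the state.
- robot.get_state(): the state, without advancing time (a new reading comes with each control period).
- robot.capture(name): name is "side" or "top" or "wrist"; returns a dict with "color" (480x640x3 uint8, red, green, blue), "z_map" (480x640 float32, mm along the optical axis (not along the pixel's ray), 0 where there is no reading), "K" (3x3 intrinsics, pixels), "k1" (the pictures are not rectified: a ray, as slopes to the right and down, at radius r is drawn at 1 + k1 r^2 times it, then the intrinsics apply), "view" (4x4, takes a point from world to camera coordinates); the wrist camera has in their place "mount" (4x4, takes a point from camera to tool coordinates, whose origin is the TCP and whose axes are the tool frame's). Camera axes: x right, y down, z forward; pixel columns grow to the right and rows downward; lengths in mm; the calibration is good to about 2 mm. A picture is of the moment at which its call begins: read the wrist's pose just before it.
- robot.finish_job(): hands the job in, once; it reports no verdict.
The state is a dict: "clock": time; "joint_positions": joint angles; "joint_velocities": joint speeds; "joint_efforts": joint torques, N m; "tool_pos": TCP position; "ee_rot": TCP orientation; "wrist_force": force on the tool from outside, world axes, zero at the start; "wrist_torque": the same for the moment, N m; "width": finger opening in mm.
Only numpy, scipy, OpenCV 4.12 (cv2) and the standard library are available. Lean on these libraries where they do the work, as an engineer would, in place of code of your own. Each camera call takes 0.05 s, during which the arm holds its last target. There are 200 camera calls.

## Working session

There is one attempt and no reset: what is moved stays moved. The work goes in short steps, Python scripts to look and compute and a tool call to move; the robot and the scene stay as the last step left them, time stands still between calls to the robot, and variables do not carry over. Pictures are saved under pics/ and viewed, about 8 in all and at most 12, crops included, and the job is handed in when it is done.

Besides the shell and the picture viewer there is one more tool, called after "Call:" in YAML: its name, and indented under it one key for each argument. apply_moves: Moves the arm, as the interface text tells. Its arguments: {"type":"object","properties":{"rows":{"type":"array","items":{"type":"object","properties":{"grip":{"type":"number"},"dp":{"type":"array","items":{"type":"number"}},"turn":{"type":"number"}}}},"force":{"type":"number"}},"required":["rows"]}

```bash
mkdir -p pics; ls
cat > h.py <<'E'
import numpy as np, cv2
from bench import robot
from scipy.spatial.transform import Rotation as R
def und(c,u,v):
    K=np.array(c["K"]);k=c["k1"]
    d=cv2.undistortPoints(np.array([[[u,v]]],float),K,np.array([k,0,0,0,0.]))[0,0]
    return np.array([d[0],d[1],1.])
def cam2world(c,st=None):
    if "view" in c: return np.linalg.inv(np.array(c["view"]))
    T=np.eye(4);T[:3,:3]=R.from_rotvec(st["ee_rot"]).as_matrix();T[:3,3]=st["tool_pos"]
    return T@np.array(c["mount"])
def onplane(c,u,v,z,st=None):
    T=cam2world(c,st);d=T[:3,:3]@und(c,u,v);o=T[:3,3]
    return o+d*(z-o[2])/d[2]
def atdepth(c,u,v,st=None):
    T=cam2world(c,st);return T[:3,:3]@(und(c,u,v)*c["z_map"][int(v),int(u)])+T[:3,3]
E
python3 - <<'E'
from h import *
s=robot.get_state();print(s, robot.pinch_z); print(R.from_rotvec(s["ee_rot"]).as_matrix().round(3))
for n in("top","side"):
    c=robot.capture(n);np.savez(f"{n}0.npz",**c);cv2.imwrite(f"pics/{n}0.png",c["color"][:,:,::-1]);print(n,np.array(c["K"]).round(1),c["k1"],cam2world(c)[:3].round(2))
E
```

```text
pics
{'clock': 0.0, 'joint_positions': array([-1.39608200e+00,  8.79227574e-02,  1.37225045e+00, -1.23678278e-05,
        1.68357848e+00, -1.03089778e-01]), 'joint_velocities': array([-0.00200338, -0.00037378,  0.00127789,  0.00159234,  0.00123126,
        0.00137246]), 'joint_efforts': array([ 8.44195220e-04, -3.40176344e+01, -3.02429795e+01,  7.18525099e-02,
        3.29404953e-02, -1.47905121e-04]), 'tool_pos': array([ 150.73591437, -528.37334224,  204.32372215]), 'ee_rot': array([-2.50644832e+00,  1.89159481e+00,  2.49440408e-03]), 'wrist_force': array([-0.08704875, -0.419924  , -0.0499365 ]), 'wrist_torque': array([-0.00609767,  0.04739156,  0.0064994 ]), 'width': 94.06718773339315} 18.8
[[ 0.274 -0.962 -0.   ]
 [-0.962 -0.274  0.002]
 [-0.002 -0.    -1.   ]]
top [[580.7   0.  312.5]
 [  0.  580.7 243.7]
 [  0.    0.    1. ]] -0.07741964287399333 [[ 1.00000e-02 -9.90000e-01  1.50000e-01  3.22450e+02]
 [-1.00000e+00 -1.00000e-02  0.00000e+00  1.87000e+01]
 [ 0.00000e+00 -1.50000e-01 -9.90000e-01  1.55209e+03]]
side [[592.2   0.  317.7]
 [  0.  592.2 237.8]
 [  0.    0.    1. ]] 0.03079770332944366 [[-7.0000e-01 -5.1000e-01  4.9000e-01 -3.5402e+02]
 [-7.1000e-01  5.1000e-01 -4.8000e-01  9.1658e+02]
 [-1.0000e-02 -6.9000e-01 -7.2000e-01  1.4301e+03]]
```

View pics/top0.png

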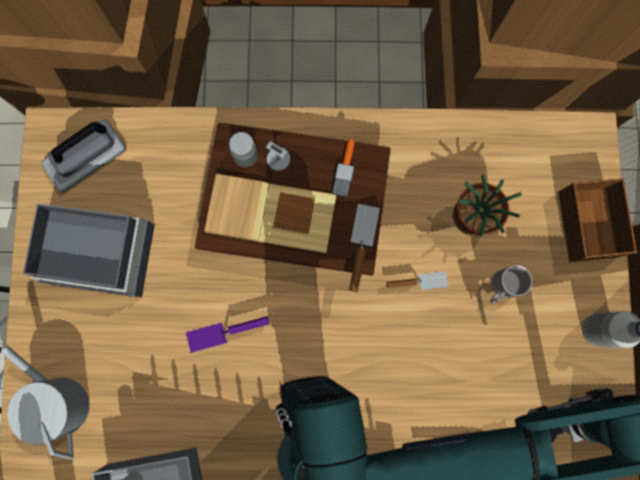

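View pics/side0.png

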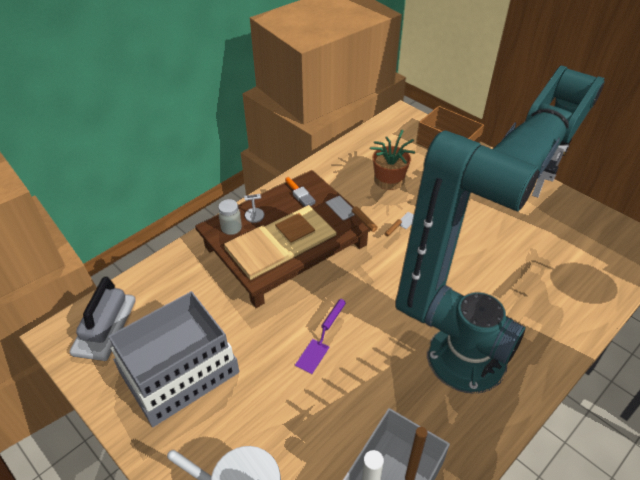

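Run:
```python
from h import *
c=dict(np.load("top0.npz"));im=c["color"][:,:,::-1]
cv2.imwrite("pics/crop.png",cv2.resize(im[115:300,190:400],None,fx=3.8,fy=3.2,interpolation=cv2.INTER_CUBIC))
# height samples and colors
for n,u,v in [("ledge",235,205),("lower",320,240),("lower2",275,235),("coaster",294,212),("blade",366,222),("handle",357,275),("stool",380,180),("jar",243,145)]:
    print(n,im[v,u][::-1],atdepth(c,u,v).round(1))
```

```text
ledge [189 151  99] [638.1 216.7 118.3]
lower [147 127  80] [550.4   1.4 115.9]
lower2 [145 126  80] [563.7 114.9 107.7]
coaster [87 56 31] [620.8  67.3 119.3]
blade [111 114 116] [ 600.7 -115.9   97.3]
handle [81 52 31] [459.1 -87.8 156.9]
stool [68 41 22] [ 710.7 -152.7   99.9]
jar [159 167 168] [771.3 191.2 193.4]
```

View pics/crop.png

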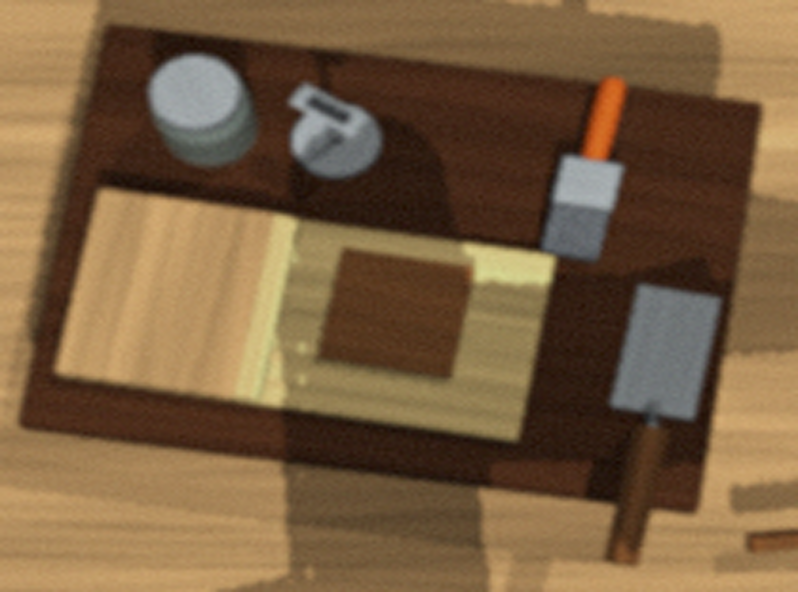

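Run:
```python
from h import *
c=dict(np.load("top0.npz"))
P=lambda x,y,z:onplane(c,190+x/3.8,115+y/3.2,z)
def show(n,pts,z):
    q=np.array([P(x,y,z)[:2] for x,y in pts]);print(n,q.round(0).tolist());
    if len(q)==4:
        print("  centre",q.mean(0).round(1),"sides",np.linalg.norm(np.roll(q,-1,0)-q,axis=1).round(0))
        for i in range(4):
            d=q[(i+1)%4]-q[i];print("   yaw",np.round((np.arctan2(d[1],d[0]))%(np.pi/2),3),end="")
        print()
show("stool",[(108,24),(762,103),(697,512),(20,427)],100)
show("lower right",[(556,254),(520,440)],112)
show("ledge left",[(100,187),(55,374)],122)
show("batten edge",[(297,216),(279,405)],122)
show("ledge edge",[(270,210),(238,398)],122)
show("coaster",[(342,248),(473,266),(452,379),(318,358)],122.5)
show("blade",[(638,283),(721,296),(695,420),(611,407)],102)
show("handle axis",[(656,425),(622,560)],150)
im=c["color"].astype(int)
m=np.zeros(im.shape[:2],np.uint8)
g=(abs(im[...,0]-im[...,2])<22)&(im.sum(2)>240); m[198:250,345:385]=g[198:250,345:385]
n,l,s,_=cv2.connectedComponentsWithStats(m);k=1+s[1:,4].argmax();r=cv2.minAreaRect(cv2.findContours((l==k).astype(np.uint8),0,1)[0][0]);b=cv2.boxPoints(r)
q=np.array([onplane(c,*p,102)[:2] for p in b]);print("blademask",q.round(0).tolist(),q.mean(0))
```

```text
stool [[864.0, 270.0], [799.0, -181.0], [465.0, -133.0], [529.0, 317.0]]
  centre [664.2  68. ] sides [455. 338. 455. 338.]
   yaw 1.429   yaw 1.429   yaw 1.429   yaw 1.43
lower right [[669.0, -40.0], [520.0, -16.0]]
ledge left [[719.0, 266.0], [568.0, 291.0]]
batten edge [[696.0, 134.0], [545.0, 143.0]]
ledge edge [[701.0, 152.0], [550.0, 170.0]]
coaster [[670.0, 103.0], [656.0, 16.0], [566.0, 29.0], [582.0, 118.0]]
  centre [618.5  66.5] sides [88. 91. 90. 90.]
   yaw 1.412   yaw 1.426   yaw 1.391   yaw 1.409
blade [[648.0, -95.0], [638.0, -151.0], [538.0, -132.0], [548.0, -77.0]]
  centre [ 592.7 -113.8] sides [ 57. 102.  57. 102.]
   yaw 1.391   yaw 1.389   yaw 1.394   yaw 1.389
handle axis [[526.0, -102.0], [423.0, -80.0]]
blademask [[550.0, -76.0], [648.0, -95.0], [637.0, -150.0], [539.0, -130.0]] [ 593.65808022 -112.70614276]
```

Call:
apply_moves:
  rows:
    - {"grip": 70,"dp": [-332,-432,-120],"turn": 0.457}
    - {"grip": 70,"dp": [-332,-432,-120],"turn": 0.457}
    - {"grip": 70,"dp": [-332,-432,-120],"turn": 0.457}
    - {"grip": 70,"dp": [-332,-432,-120],"turn": 0.457}
    - {"grip": 70,"dp": [-332,-432,-120],"turn": 0.457}
    - {"grip": 70,"dp": [-332,-432,-120],"turn": 0.457}
    - {"grip": 70,"dp": [-332,-432,-120],"turn": 0.457}
    - {"grip": 70,"dp": [-332,-432,-120],"turn": 0.457}
    - {"grip": 70,"dp": [-332,-432,-120],"turn": 0.457}
    - {"grip": 70,"dp": [-332,-432,-120],"turn": 0.457}
    - {"grip": 70,"dp": [-332,-432,-120],"turn": 0.457}
    - {"grip": 70,"dp": [-332,-432,-120],"turn": 0.457}
    - {"grip": 70,"dp": [-332,-432,-120],"turn": 0.457}
    - {"grip": 70,"dp": [-332,-432,-120],"turn": 0.457}
    - {"grip": 70,"dp": [-332,-432,-120],"turn": 0.457}
    - {"grip": 70,"dp": [-332,-432,-120],"turn": 0.457}

```text
clock: 1.7
tool_pos: [474.4, -92.5, 325.2]
ee_rot: [2.01, -2.414, -0.0]
wrist_force: [0.6, -0.0, -0.8]
width: 70.1
```

Run:
```python
from h import *
s=robot.get_state();c=robot.capture("wrist");print(s["clock"],s["tool_pos"],s["joint_positions"].round(3));print(R.from_rotvec(s["ee_rot"]).as_matrix().round(3),c["mount"],c["K"],c["k1"])
np.savez("w1.npz",pos=s["tool_pos"],rot=s["ee_rot"],**c);cv2.imwrite("pics/w1.png",c["color"][:,:,::-1])
```

```text
1.7 [474.40813847 -92.5392778  325.17633084] [-0.31  -0.054  1.278 -0.     1.918  1.443]
[[-0.181 -0.984 -0.001]
 [-0.984  0.181 -0.   ]
 [ 0.     0.001 -1.   ]] [[ 9.99999542e-01  9.47386529e-04 -1.34971845e-04 -6.26891846e-03]
 [-8.71578532e-04  9.59914177e-01  2.80292728e-01 -8.18084679e+01]
 [ 3.95106942e-04 -2.80292482e-01  9.59914563e-01 -1.79149556e+02]
 [ 0.00000000e+00  0.00000000e+00  0.00000000e+00  1.00000000e+00]] [[359.74514158   0.         321.22484197]
 [  0.         359.74514158 240.06694885]
 [  0.           0.           1.        ]] -0.03738186927001414
```

View pics/w1.png

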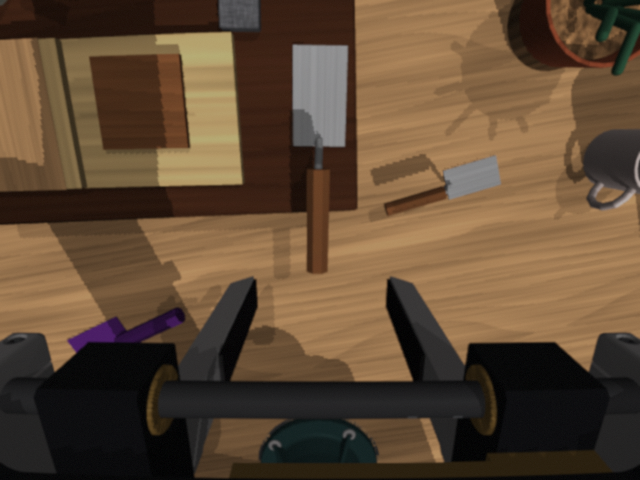

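Run:
```python
from h import *
c=dict(np.load("w1.npz"));s=dict(tool_pos=c["pos"],ee_rot=c["rot"])
def show(n,pts,z):
    q=np.array([onplane(c,x,y,z,s)[:2] for x,y in pts]);d=np.roll(q,-1,0)-q
    print(n,q.round(1).tolist(),"len",np.linalg.norm(d,axis=1).round(0),"yaw",((np.arctan2(d[:,1],d[:,0])+np.pi/4)%(np.pi/2)-np.pi/4).round(3),"c",q.mean(0).round(1))
show("blade",[(292,44),(348,44),(346,147),(293,147)],102)
show("handle",[(318,170),(317.5,272)],155)
show("right edge",[(234,32),(242,186)],112)
show("batten edge",[(58,38),(85,188)],122)
show("ledge edge",[(42,39),(63,188)],122)
show("coaster",[(91,56),(182,53),(189,148),(104,150)],122.5)
show("front edge lower",[(85,188),(242,185)],112)
im=c["color"][:,:,::-1]
cv2.imwrite("pics/w1c.png",cv2.resize(im[20:200,0:260],None,fx=3,fy=3,interpolation=cv2.INTER_CUBIC))
for u,v in[(20,80),(70,100),(140,100),(210,100),(320,80),(318,200),(318,220)]:print(u,v,atdepth(c,u,v,s).round(1))
```

```text
blade [[648.5, -94.2], [638.3, -150.1], [537.9, -131.5], [548.3, -74.9]] len [ 57. 102.  58. 102.] yaw [-0.181 -0.184 -0.181 -0.191] c [ 593.2 -112.7]
handle [[523.8, -98.4], [421.1, -78.8]] len [105. 105.] yaw [-0.188 -0.188] c [472.5 -88.6]
right edge [[667.5, -40.6], [518.1, -12.6]] len [152. 152.] yaw [-0.185 -0.185] c [592.8 -26.6]
batten edge [[694.2, 129.4], [548.5, 153.4]] len [148. 148.] yaw [-0.163 -0.163] c [621.4 141.4]
ledge edge [[696.9, 145.7], [553.2, 177.6]] len [147. 147.] yaw [-0.218 -0.218] c [625.  161.7]
coaster [[671.6, 101.8], [656.1, 12.0], [567.5, 29.7], [582.6, 118.8]] len [91. 90. 90. 91.] yaw [-0.171 -0.197 -0.168 -0.188] c [619.5  65.6]
front edge lower [[548.4, 160.2], [519.2, -12.9]] len [176. 176.] yaw [-0.167 -0.167] c [533.8  73.7]
20 80 [665.6 181.7 122.9]
70 100 [638.9 143.3 112.9]
140 100 [622.6  66.1 122. ]
210 100 [610.3  -1.2 112.4]
320 80 [ 609.7 -116.   102. ]
318 200 [496.2 -93.4 160.8]
318 220 [476.9 -89.8 161. ]
```

View pics/w1c.png

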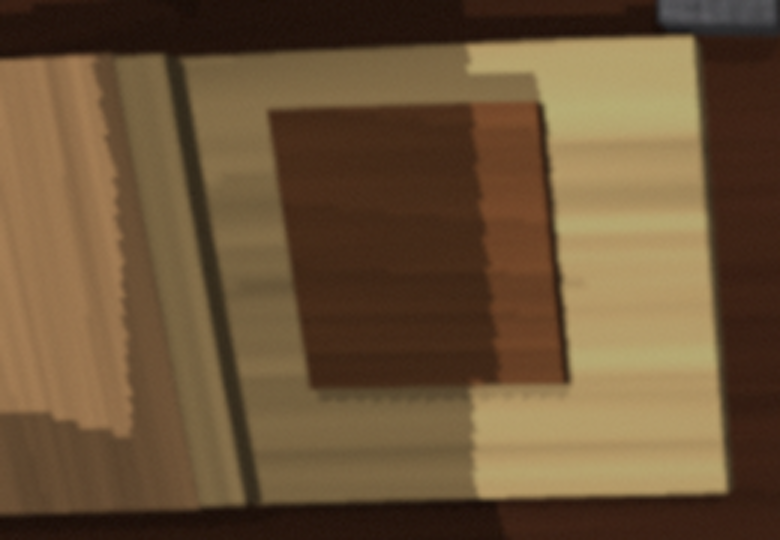

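Run:
```python
from h import *
c=dict(np.load("w1.npz"));s=dict(tool_pos=c["pos"],ee_rot=c["rot"])
def show(n,pts,z):
    q=np.array([onplane(c,0+x/3,20+y/3,z,s)[:2] for x,y in pts]);d=np.roll(q,-1,0)-q
    a=-0.17;U=np.array([np.cos(a),np.sin(a)]);V=np.array([-U[1],U[0]])
    print(n,"len",np.linalg.norm(d,axis=1).round(0),"yaw",((np.arctan2(d[:,1],d[:,0])+np.pi/4)%(np.pi/2)-np.pi/4).round(3),"c",q.mean(0).round(1),"uv",(q.mean(0)@U).round(1),(q.mean(0)@V).round(1))
show("ledge edge",[(112,55),(198,508)],122)
show("batten top",[(167,55),(243,505)],122)
show("batten base",[(182,57),(259,503)],112)
show("right",[(696,37),(727,492)],112)
show("front",[(259,503),(727,492)],112)
show("back",[(182,57),(696,37)],112)
show("coaster",[(270,108),(540,102),(568,382),(310,387)],122.5)
```

```text
ledge edge len [149. 149.] yaw [-0.166 -0.166] c [624.8 162.5] uv 588.3 265.9
batten top len [148. 148.] yaw [-0.177 -0.177] c [621.8 144.9] uv 588.3 248.0
batten base len [150. 150.] yaw [-0.17 -0.17] c [622.4 145.9] uv 588.8 249.1
right len [150. 150.] yaw [-0.168 -0.168] c [593.8 -26. ] uv 589.7 74.8
front len [174. 174.] yaw [-0.163 -0.163] c [534.3  72.5] uv 514.3 161.9
back len [174. 174.] yaw [-0.167 -0.167] c [682.   47.3] uv 664.2 162.0
coaster len [90. 89. 91. 90.] yaw [-0.181 -0.17  -0.172 -0.183] c [619.8  66.3] uv 599.7 170.2
```

Call:
apply_moves:
  force: 55
  rows:
    - {"grip": 60,"dp": [-2.3,-0.5,50],"turn": 0.0}
    - {"grip": 60,"dp": [-2.3,-0.5,100],"turn": 0}
    - {"grip": 60,"dp": [-2.3,-0.5,150],"turn": 0}
    - {"grip": 60,"dp": [-2.3,-0.5,180],"turn": 0}
    - {"grip": 60,"dp": [-2.3,-0.5,194],"turn": 0}
    - {"grip": 60,"dp": [-2.3,-0.5,194],"turn": 0}
    - {"grip": 15,"dp": [-2.3,-0.5,194],"turn": 0}
    - {"grip": 15,"dp": [-2.3,-0.5,194],"turn": 0}
    - {"grip": 15,"dp": [-2.3,-0.5,194],"turn": 0}
    - {"grip": 15,"dp": [-2.3,-0.5,194],"turn": 0}
    - {"grip": 15,"dp": [-2.3,-0.5,194],"turn": 0}
    - {"grip": 15,"dp": [-2.3,-0.5,194],"turn": 0}

```text
clock: 2.95
tool_pos: [476.3, -89.1, 131.9]
ee_rot: [-2.014, 2.411, -0.001]
wrist_force: [0.4, -0.2, 0.8]
width: 21.2
```

Run:
```python
from h import *
s=robot.get_state();print({k:np.round(v,3) for k,v in s.items()});print(R.from_rotvec(s["ee_rot"]).as_matrix().round(4))
```

```text
{'clock': np.float64(2.95), 'joint_positions': array([-0.302, -0.033,  1.64 , -0.   ,  1.534,  1.448]), 'joint_velocities': array([-0.001,  0.001,  0.003,  0.   ,  0.001, -0.002]), 'joint_efforts': array([-1.2000e-02, -2.7742e+01, -2.9227e+01,  3.6000e-02, -1.0600e-01,
        1.9000e-02]), 'tool_pos': array([476.335, -89.055, 131.891]), 'ee_rot': array([-2.014e+00,  2.411e+00, -1.000e-03]), 'wrist_force': array([ 0.425, -0.216,  0.784]), 'wrist_torque': array([0.014, 0.012, 0.022]), 'width': np.float64(21.194)}
[[-1.782e-01 -9.840e-01  7.000e-04]
 [-9.840e-01  1.782e-01 -3.000e-04]
 [ 2.000e-04 -7.000e-04 -1.000e+00]]
```

Call:
apply_moves:
  rows:
    - {"grip": 15,"dp": [0,0,-15],"turn": 0}
    - {"grip": 15,"dp": [0,0,-30],"turn": 0}
    - {"grip": 15,"dp": [-30,1.5,-30],"turn": -0.011}
    - {"grip": 15,"dp": [-60,3,-30],"turn": -0.011}
    - {"grip": 15,"dp": [-85,4.5,-30],"turn": -0.011}
    - {"grip": 15,"dp": [-93.3,5,-30],"turn": -0.011}
    - {"grip": 15,"dp": [-93.3,5,-20],"turn": -0.011}
    - {"grip": 15,"dp": [-93.3,5,-18],"turn": -0.011}
    - {"grip": 15,"dp": [-93.3,5,-18],"turn": -0.011}
    - {"grip": 15,"dp": [-93.3,5,-18],"turn": -0.011}

```text
clock: 3.95
tool_pos: [487.6, 2.7, 149.1]
ee_rot: [2.025, -2.401, -0.0]
wrist_force: [0.3, -0.6, -1.3]
width: 21.6
```

Run:
```python
from h import *
s=robot.get_state();print(s["tool_pos"],s["wrist_force"],s["wrist_torque"]);print(R.from_rotvec(s["ee_rot"]).as_matrix().round(4))
c=robot.capture("wrist");np.savez("w2.npz",pos=s["tool_pos"],rot=s["ee_rot"],**c)
cv2.imwrite("pics/w2.png",cv2.resize(c["color"][0:300,100:500,::-1],None,fx=2,fy=2,interpolation=cv2.INTER_CUBIC))
```

```text
[487.64049427   2.72172419 149.12994083] [ 0.32738625 -0.64229198 -1.26433393] [0.09249929 0.16564475 0.0032156 ]
[[-1.689e-01 -9.856e-01 -7.000e-04]
 [-9.856e-01  1.689e-01 -3.000e-04]
 [ 4.000e-04  6.000e-04 -1.000e+00]]
```

View pics/w2.png

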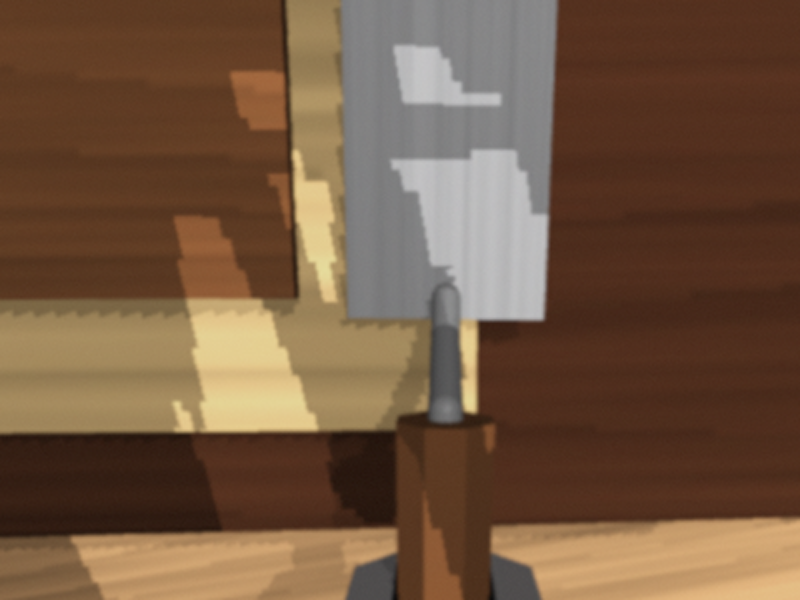

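Call:
apply_moves:
  rows:
    - {"grip": 15,"dp": [0,0,3],"turn": 0}
    - {"grip": 15,"dp": [0,0,4.5],"turn": 0}
    - {"grip": 15,"dp": [0,0,4.5],"turn": 0}

```text
clock: 4.3
tool_pos: [487.8, 3.5, 144.8]
ee_rot: [2.027, -2.4, 0.0]
wrist_force: [0.4, 0.2, -1.6]
width: 21.2
```

Call:
apply_moves:
  rows:
    - {"grip": 15,"dp": [0,0,0.5],"turn": 0}
    - {"grip": 15,"dp": [0,0,0.5],"turn": 0}

```text
clock: 4.5
tool_pos: [487.9, 3.6, 144.6]
ee_rot: [-2.027, 2.4, -0.001]
wrist_force: [1.0, 0.2, -0.6]
width: 21.3
```

Call:
apply_moves:
  rows:
    - {"grip": 15,"dp": [0,0,0.5],"turn": 0}
    - {"grip": 15,"dp": [0,0,0.5],"turn": 0}

```text
clock: 4.7
tool_pos: [487.9, 3.7, 144.2]
ee_rot: [-2.027, 2.4, -0.001]
wrist_force: [-0.6, 0.3, 0.1]
width: 21.6
```

Call:
apply_moves:
  rows:
    - {"grip": 15,"dp": [0,0,0.5],"turn": 0}
    - {"grip": 15,"dp": [0,0,0.5],"turn": 0}

```text
clock: 4.9
tool_pos: [487.8, 3.7, 143.9]
ee_rot: [-2.027, 2.4, -0.0]
wrist_force: [-2.1, 0.4, 3.2]
width: 21.3
```

Call:
apply_moves:
  rows:
    - {"grip": 15,"dp": [0,0,-0.4],"turn": 0}
    - {"grip": 15,"dp": [-3,0,-0.4],"turn": 0}
    - {"grip": 15,"dp": [-6,0,-0.4],"turn": 0}
    - {"grip": 15,"dp": [-9,0,-0.4],"turn": 0}
    - {"grip": 15,"dp": [-9,0,-0.4],"turn": 0}

```text
clock: 5.4
tool_pos: [489.6, 13.0, 143.9]
ee_rot: [-2.027, 2.399, -0.0]
wrist_force: [0.1, -0.2, 0.2]
width: 21.1
```

Call:
apply_moves:
  rows:
    - {"grip": 15,"dp": [-2,0,0],"turn": 0}
    - {"grip": 15,"dp": [-4,0,0],"turn": 0}
    - {"grip": 15,"dp": [-6,0,0],"turn": 0}
    - {"grip": 15,"dp": [-8,0,0],"turn": 0}
    - {"grip": 15,"dp": [-8,0,0],"turn": 0}

```text
clock: 5.9
tool_pos: [490.7, 20.8, 143.9]
ee_rot: [-2.027, 2.4, 0.0]
wrist_force: [-0.6, -0.8, 0.7]
width: 21.4
```

Run:
```python
from h import *
s=robot.get_state();print(s["tool_pos"],s["wrist_force"],s["wrist_torque"])
c=robot.capture("wrist");np.savez("w3.npz",pos=s["tool_pos"],rot=s["ee_rot"],**c)
cv2.imwrite("pics/w3.png",cv2.resize(c["color"][0:300,100:500,::-1],None,fx=2,fy=2,interpolation=cv2.INTER_CUBIC))
```

```text
[490.73464406  20.76884504 143.86653071] [-0.61271174 -0.81625847  0.6766531 ] [-0.12263233 -0.08429279 -0.06202932]
```

View pics/w3.png

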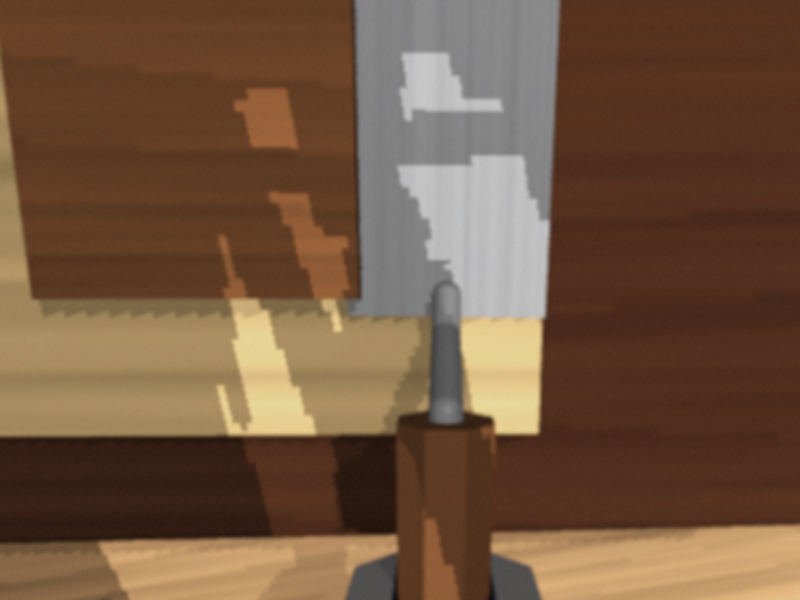

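Call:
apply_moves:
  rows:
    - {"grip": 15,"dp": [-2,0,0],"turn": 0}
    - {"grip": 15,"dp": [-4,0,0],"turn": 0}
    - {"grip": 15,"dp": [-6,0,0],"turn": 0}
    - {"grip": 15,"dp": [-8,0,0],"turn": 0}
    - {"grip": 15,"dp": [-10,0,0],"turn": 0}
    - {"grip": 15,"dp": [-12,0,0],"turn": 0}
    - {"grip": 15,"dp": [-14,0,0],"turn": 0}
    - {"grip": 15,"dp": [-14,0,0],"turn": 0}

```text
clock: 6.75
tool_pos: [493.1, 34.5, 143.9]
ee_rot: [-2.027, 2.4, -0.0]
wrist_force: [0.4, -0.5, 0.5]
width: 21.4
```

Call:
apply_moves:
  rows:
    - {"grip": 15,"dp": [-2,0,0],"turn": 0}
    - {"grip": 15,"dp": [-4,0,0],"turn": 0}
    - {"grip": 15,"dp": [-6,0,0],"turn": 0}
    - {"grip": 15,"dp": [-8,0,0],"turn": 0}
    - {"grip": 15,"dp": [-10,0,0],"turn": 0}
    - {"grip": 15,"dp": [-12,0,0],"turn": 0}
    - {"grip": 15,"dp": [-14,0,0],"turn": 0}
    - {"grip": 15,"dp": [-16,0,0],"turn": 0}
    - {"grip": 15,"dp": [-16,0,0],"turn": 0}

```text
clock: 7.65
tool_pos: [495.8, 50.5, 143.9]
ee_rot: [-2.027, 2.399, 0.0]
wrist_force: [-0.7, -1.1, 1.3]
width: 21.3
```

Run:
```python
from h import *
s=robot.get_state();print(s["tool_pos"],s["wrist_force"],s["wrist_torque"])
c=robot.capture("wrist");np.savez("w4.npz",pos=s["tool_pos"],rot=s["ee_rot"],**c)
cv2.imwrite("pics/w4.png",cv2.resize(c["color"][0:280,0:400,::-1],None,fx=2,fy=2,interpolation=cv2.INTER_CUBIC))
```

```text
[495.77411426  50.4501141  143.87435374] [-0.66348361 -1.1245759   1.33955325] [-0.16384238 -0.05432161 -0.09001262]
```

View pics/w4.png

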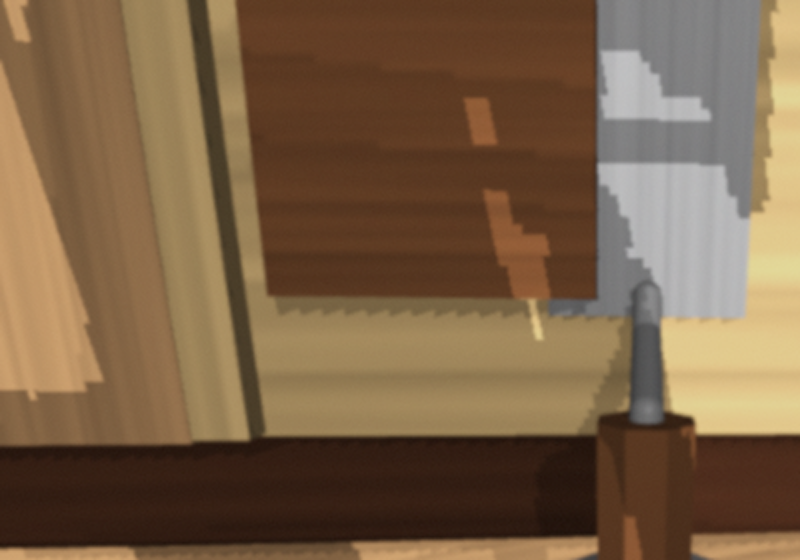

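Call:
apply_moves:
  rows:
    - {"grip": 15,"dp": [-1,0,0],"turn": 0}
    - {"grip": 15,"dp": [-2,0,0],"turn": 0}
    - {"grip": 15,"dp": [-3,0,0],"turn": 0}
    - {"grip": 15,"dp": [-4,0,0],"turn": 0}
    - {"grip": 15,"dp": [-5,0,0],"turn": 0}
    - {"grip": 15,"dp": [-6,0,0],"turn": 0}
    - {"grip": 15,"dp": [-7,0,0],"turn": 0}
    - {"grip": 15,"dp": [-8,0,0],"turn": 0}

```text
clock: 8.5
tool_pos: [497.0, 58.0, 143.8]
ee_rot: [2.027, -2.4, 0.0]
wrist_force: [0.0, -1.6, 0.8]
width: 21.4
```

Call:
apply_moves:
  rows:
    - {"grip": 15,"dp": [-0.5,0,0],"turn": 0}
    - {"grip": 15,"dp": [-1,0,0],"turn": 0}
    - {"grip": 15,"dp": [-1.5,0,0],"turn": 0}
    - {"grip": 15,"dp": [-2,0,0],"turn": 0}

```text
clock: 8.9
tool_pos: [497.4, 59.9, 143.8]
ee_rot: [2.027, -2.4, 0.0]
wrist_force: [0.3, -1.0, 1.4]
width: 21.7
```

Call:
apply_moves:
  rows:
    - {"grip": 15,"dp": [-0.5,0,0],"turn": 0}
    - {"grip": 15,"dp": [-1,0,0],"turn": 0}

```text
clock: 9.1
tool_pos: [497.6, 60.9, 143.9]
ee_rot: [2.027, -2.4, 0.0]
wrist_force: [-0.7, -1.0, 0.9]
width: 21.5
```

Call:
apply_moves:
  rows:
    - {"grip": 15,"dp": [-0.3,0,0],"turn": 0}
    - {"grip": 15,"dp": [-0.6,0,0],"turn": 0}

```text
clock: 9.3
tool_pos: [497.6, 61.5, 143.8]
ee_rot: [2.027, -2.4, 0.0]
wrist_force: [-0.2, -1.7, 0.7]
width: 21.5
```

Call:
apply_moves:
  rows:
    - {"grip": 15,"dp": [-0.3,0,0],"turn": 0}
    - {"grip": 15,"dp": [-0.6,0,0],"turn": 0}

```text
clock: 9.5
tool_pos: [497.7, 62.0, 143.8]
ee_rot: [2.027, -2.4, 0.0]
wrist_force: [1.0, -0.7, 1.0]
width: 21.2
```

Call:
apply_moves:
  rows:
    - {"grip": 15,"dp": [-0.3,0,0],"turn": 0}
    - {"grip": 15,"dp": [-0.6,0,0],"turn": 0}

```text
clock: 9.7
tool_pos: [497.8, 62.4, 143.9]
ee_rot: [2.026, -2.4, 0.001]
wrist_force: [-1.2, -2.0, 1.5]
width: 21.6
```

Call:
apply_moves:
  rows:
    - {"grip": 15,"dp": [-0.3,0,0],"turn": 0}
    - {"grip": 15,"dp": [-0.3,0,0],"turn": 0}

```text
clock: 9.9
tool_pos: [497.7, 62.6, 143.8]
ee_rot: [2.026, -2.4, 0.0]
wrist_force: [-1.1, -3.9, 1.1]
width: 21.6
```

Call:
apply_moves:
  rows:
    - {"grip": 15,"dp": [-0.3,0,0],"turn": 0}
    - {"grip": 15,"dp": [-0.3,0,0],"turn": 0}

```text
clock: 10.1
tool_pos: [497.8, 62.9, 143.9]
ee_rot: [2.026, -2.4, 0.001]
wrist_force: [-0.5, -3.4, 3.0]
width: 21.2
```

Call:
apply_moves:
  rows:
    - {"grip": 15,"dp": [-0.3,0,0],"turn": 0}
    - {"grip": 15,"dp": [-0.3,0,0],"turn": 0}

```text
clock: 10.3
tool_pos: [497.9, 63.2, 143.8]
ee_rot: [2.026, -2.4, 0.001]
wrist_force: [-1.0, -3.7, 2.0]
width: 21.7
```

Call:
apply_moves:
  rows:
    - {"grip": 15,"dp": [-0.3,0,0],"turn": 0}
    - {"grip": 15,"dp": [-0.3,0,0],"turn": 0}

```text
clock: 10.5
tool_pos: [497.9, 63.5, 143.8]
ee_rot: [2.026, -2.4, 0.001]
wrist_force: [-2.2, -5.7, 2.4]
width: 21.2
```

Run:
```python
from h import *
s=robot.get_state();print(s["tool_pos"],s["wrist_force"],s["wrist_torque"],R.from_rotvec(s["ee_rot"]).as_matrix()[:2,0])
```

```text
[497.94261515  63.48375604 143.8398618 ] [-2.23866225 -5.73680049  2.38515261] [-0.99183353  0.25010666 -0.41247934] [-0.1677828  -0.98582364]
```

Call:
apply_moves:
  rows:
    - {"grip": 15,"dp": [-0.2,0,0],"turn": 0}
    - {"grip": 15,"dp": [-0.4,0,0],"turn": 0}
    - {"grip": 15,"dp": [-0.4,0,0],"turn": 0}

```text
clock: 10.8
tool_pos: [498.0, 63.7, 143.8]
ee_rot: [2.026, -2.4, 0.001]
wrist_force: [-1.5, -5.3, 1.7]
width: 21.2
```

Run:
```python
from h import *
s=robot.get_state();print(s["tool_pos"],s["wrist_force"],s["wrist_torque"],R.from_rotvec(s["ee_rot"]).as_matrix()[:2,0])
for i in range(2):
  c=robot.capture("wrist");s=robot.get_state();print(s["wrist_force"],s["wrist_torque"])
np.savez("w5.npz",pos=s["tool_pos"],rot=s["ee_rot"],**c)
cv2.imwrite("pics/w5.png",cv2.resize(c["color"][0:280,0:400,::-1],None,fx=2,fy=2,interpolation=cv2.INTER_CUBIC))
```

```text
[497.99277989  63.7342005  143.83147407] [-1.48394391 -5.26168636  1.73744487] [-1.10333925  0.32119392 -0.44193229] [-0.16795219 -0.98579449]
[-1.38289167 -5.04073346  2.5872196 ] [-1.07268406  0.2612997  -0.42919829]
[-1.18486265 -4.70380813  2.72956924] [-1.12867827  0.27443342 -0.47126204]
```

View pics/w5.png

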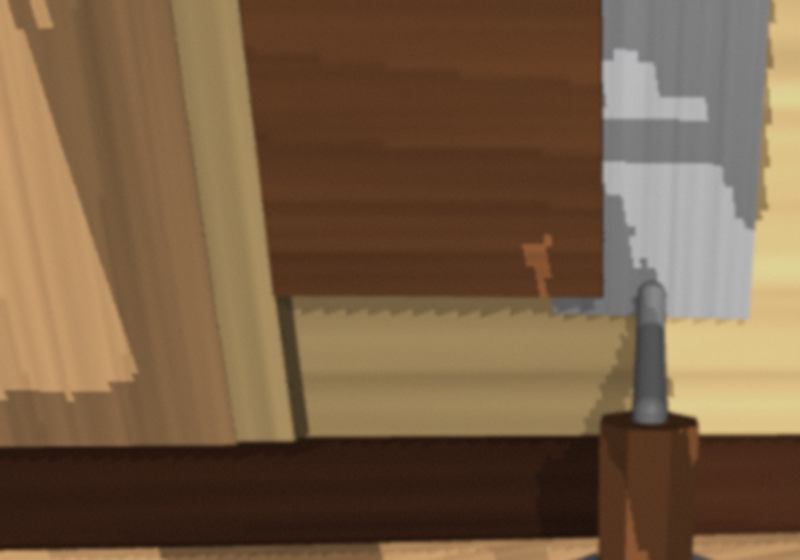

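Call:
apply_moves:
  rows:
    - {"grip": 15,"dp": [-0.2,0,0],"turn": 0}
    - {"grip": 15,"dp": [-0.4,0,0],"turn": 0}
    - {"grip": 15,"dp": [-0.4,0,0],"turn": 0}

```text
clock: 11.2
tool_pos: [498.1, 63.9, 143.8]
ee_rot: [2.025, -2.4, 0.001]
wrist_force: [-1.7, -5.8, 2.2]
width: 21.3
```

Run:
```python
from h import *
for i in range(4):
  s=robot.get_state();print(s["wrist_force"].round(2),s["wrist_torque"].round(3),s["tool_pos"].round(2));robot.capture("wrist")
```

```text
[-1.72 -5.82  2.17] [-1.163  0.274 -0.485] [498.07  63.91 143.81]
[-2.47 -6.2   1.96] [-1.18   0.223 -0.493] [498.08  63.94 143.85]
[-2.16 -5.4   1.62] [-1.183  0.311 -0.519] [498.09  63.91 143.86]
[-1.53 -5.31  2.09] [-1.157  0.254 -0.484] [498.07  63.92 143.83]
```

Call:
apply_moves:
  rows:
    - {"grip": 15,"dp": [2,0,0],"turn": 0}
    - {"grip": 15,"dp": [4,0,-0.3],"turn": 0}
    - {"grip": 15,"dp": [4.8,0,-0.7],"turn": 0}
    - {"grip": 15,"dp": [4.9,0,-2.5],"turn": 0}
    - {"grip": 15,"dp": [5,0,-5],"turn": 0}
    - {"grip": 15,"dp": [5.1,0,-7.7],"turn": 0}
    - {"grip": 15,"dp": [4.9,0,-11],"turn": 0}
    - {"grip": 15,"dp": [4.5,0,-14.5],"turn": 0}
    - {"grip": 15,"dp": [4.1,0,-17.6],"turn": 0}
    - {"grip": 15,"dp": [3.3,0,-21],"turn": 0}
    - {"grip": 15,"dp": [2.6,0,-24.5],"turn": 0}
    - {"grip": 15,"dp": [1.7,0,-28.1],"turn": 0}
    - {"grip": 15,"dp": [1.7,0,-28.1],"turn": 0}

```text
clock: 12.7
tool_pos: [498.2, 63.0, 172.7]
ee_rot: [-2.027, 2.399, -0.001]
wrist_force: [-0.7, -0.5, -1.2]
width: 21.3
```

Run:
```python
from h import *
s=robot.get_state();print(s["tool_pos"],s["wrist_force"],s["wrist_torque"])
c=robot.capture("wrist")
a=-0.168;V=np.array([-np.sin(a),np.cos(a)])
for v in (60,120):
  for u in range(60,400,20):
    p=atdepth(c,u,v,s);print(u,v,"v",(p[:2]@V-247.4).round(1),"z",(p[2]-112).round(1),c["color"][v,u])
cv2.imwrite("pics/w6.png",cv2.resize(c["color"][0:300,0:400,::-1],None,fx=2,fy=2))
```

```text
[498.2305862   63.00828861 172.7314767 ] [-0.73104112 -0.53570489 -1.20640602] [0.07791826 0.20365642 0.02383738]
60 60 v 55.0 z 8.8 [124  94  63]
80 60 v 41.8 z 10.1 [117  88  60]
100 60 v 29.6 z 10.0 [134 103  70]
120 60 v 17.7 z 9.5 [128 101  68]
140 60 v 5.5 z 9.6 [157 131  89]
160 60 v -6.5 z 9.6 [83 53 32]
180 60 v -20.2 z 14.3 [84 53 33]
200 60 v -33.4 z 19.4 [82 52 31]
220 60 v -46.6 z 26.3 [81 51 29]
240 60 v -58.4 z 30.3 [83 52 31]
260 60 v -69.8 z 34.9 [85 55 33]
280 60 v -80.7 z 38.6 [87 55 34]
300 60 v -90.4 z 27.6 [119 119 120]
320 60 v -101.2 z 29.0 [119 119 120]
340 60 v -111.9 z 29.0 [123 124 124]
360 60 v -122.9 z 27.4 [127 127 128]
380 60 v -137.8 z -0.2 [221 207 146]
60 120 v 60.7 z 9.6 [189 148 102]
80 120 v 48.0 z 9.3 [127  97  65]
100 120 v 35.7 z 8.5 [127  96  65]
120 120 v 22.2 z 10.0 [139 106  72]
140 120 v 9.7 z 9.6 [149 125  84]
160 120 v -2.3 z 8.6 [81 51 30]
180 120 v -17.1 z 14.7 [82 51 30]
200 120 v -30.5 z 18.6 [83 52 31]
220 120 v -44.0 z 24.8 [84 53 31]
240 120 v -56.5 z 29.3 [86 53 33]
260 120 v -68.5 z 34.3 [85 53 32]
280 120 v -79.8 z 37.7 [85 54 33]
300 120 v -90.0 z 29.6 [118 118 118]
320 120 v -101.2 z 29.8 [175 175 175]
340 120 v -112.4 z 27.9 [173 173 174]
360 120 v -123.6 z 28.6 [179 178 179]
380 120 v -139.2 z 0.6 [221 197 138]
```

Call:
apply_moves:
  rows:
    - {"grip": 15,"dp": [-2,0,-5],"turn": 0}
    - {"grip": 15,"dp": [-4,0,-9.9],"turn": 0}
    - {"grip": 15,"dp": [-6.2,0,-14],"turn": 0}
    - {"grip": 15,"dp": [-8.6,0,-17.9],"turn": 0}
    - {"grip": 15,"dp": [-11.7,0,-22.2],"turn": 0}
    - {"grip": 15,"dp": [-15.1,0,-26.3],"turn": 0}
    - {"grip": 15,"dp": [-18.3,0,-29.6],"turn": 0}
    - {"grip": 15,"dp": [-21.8,0,-32.7],"turn": 0}
    - {"grip": 15,"dp": [-26,0,-35.9],"turn": 0}
    - {"grip": 15,"dp": [-30.3,0,-38.8],"turn": 0}
    - {"grip": 15,"dp": [-34.4,0,-41.1],"turn": 0}
    - {"grip": 15,"dp": [-38.6,0,-43.1],"turn": 0}
    - {"grip": 15,"dp": [-43.5,0,-45],"turn": 0}
    - {"grip": 15,"dp": [-48.7,0,-46.7],"turn": 0}
    - {"grip": 15,"dp": [-48.7,0,-46.7],"turn": 0}

```text
clock: 14.25
tool_pos: [506.3, 111.7, 218.9]
ee_rot: [-2.028, 2.399, -0.0]
wrist_force: [-0.4, -0.4, -0.7]
width: 21.2
```

Run:
```python
from h import *
s=robot.get_state();print(s["tool_pos"],s["wrist_force"],s["wrist_torque"])
c=robot.capture("wrist")
a=-0.168;V=np.array([-np.sin(a),np.cos(a)])
for v in (60,120):
  for u in range(160,400,12):
    p=atdepth(c,u,v,s);print(u,v,"v",(p[:2]@V-247.4).round(1),"z",(p[2]-112).round(1),c["color"][v,u])
cv2.imwrite("pics/w7.png",cv2.resize(c["color"][0:300,0:400,::-1],None,fx=2,fy=2))
```

```text
[506.26175825 111.70518215 218.91201466] [-0.36987824 -0.42307324 -0.68466729] [ 0.0228116   0.12287692 -0.0184464 ]
160 60 v 61.8 z 10.5 [114  87  59]
172 60 v 53.8 z 8.7 [111  85  57]
184 60 v 44.2 z 11.7 [115  87  59]
196 60 v 36.4 z 9.4 [109  83  55]
208 60 v 27.8 z 9.5 [117  88  60]
220 60 v 19.1 z 9.9 [117  89  59]
232 60 v 10.6 z 10.0 [136 114  77]
244 60 v 2.4 z 8.8 [114  94  63]
256 60 v -16.7 z 71.7 [38 24 15]
268 60 v -25.6 z 88.6 [86 52 32]
280 60 v -30.2 z 75.0 [110 110 110]
292 60 v -36.7 z 75.4 [108 108 108]
304 60 v -43.2 z 75.8 [107 106 108]
316 60 v -49.6 z 76.3 [111 111 112]
328 60 v -56.0 z 75.6 [111 111 112]
340 60 v -62.4 z 75.9 [108 108 109]
352 60 v -68.9 z 75.6 [108 107 108]
364 60 v -75.3 z 76.0 [109 109 111]
376 60 v -92.4 z -1.4 [170 148 111]
388 60 v -100.9 z 0.8 [190 162 110]
160 120 v 66.8 z 9.2 [168 128  87]
172 120 v -52.6 z 286.1 [110  83  56]
184 120 v 48.4 z 10.5 [114  86  58]
196 120 v 39.6 z 10.1 [104  78  53]
208 120 v 31.2 z 8.6 [117  87  60]
220 120 v 21.7 z 10.6 [125  95  64]
232 120 v 12.8 z 11.1 [138 117  78]
244 120 v 4.0 z 10.8 [115  97  64]
256 120 v -11.1 z 47.0 [34 21 11]
268 120 v -24.6 z 88.6 [85 52 31]
280 120 v -29.6 z 77.0 [107 106 107]
292 120 v -36.1 z 75.1 [103 102 103]
304 120 v -42.8 z 75.3 [106 106 106]
316 120 v -49.5 z 76.2 [106 106 107]
328 120 v -56.2 z 76.6 [152 152 153]
340 120 v -62.9 z 75.6 [158 158 159]
352 120 v -69.7 z 74.6 [155 155 155]
364 120 v -76.3 z 75.2 [160 160 161]
376 120 v -93.9 z 0.1 [201 178 123]
388 120 v -103.0 z 0.1 [201 179 123]
```

View pics/w7.png

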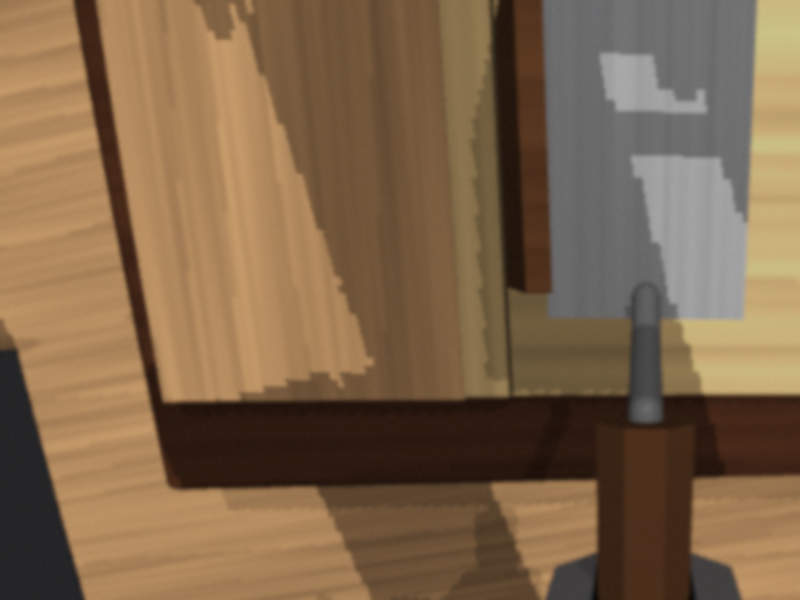

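Call:
apply_moves:
  rows:
    - {"grip": 15,"dp": [-4,0,-0.9],"turn": 0}
    - {"grip": 15,"dp": [-8,0,-1.6],"turn": 0}
    - {"grip": 15,"dp": [-12,0,-2.1],"turn": 0}
    - {"grip": 15,"dp": [-16,0,-2.5],"turn": 0}
    - {"grip": 15,"dp": [-20,0,-2.7],"turn": 0}
    - {"grip": 15,"dp": [-23,0,-2.7],"turn": 0}
    - {"grip": 15,"dp": [-26,0,-2.7],"turn": 0}
    - {"grip": 15,"dp": [-29,0,-2.7],"turn": 0}
    - {"grip": 15,"dp": [-32,0,-2.7],"turn": 0}
    - {"grip": 15,"dp": [-35,0,-2.7],"turn": 0}
    - {"grip": 15,"dp": [-38,0,-2.7],"turn": 0}
    - {"grip": 15,"dp": [-41,0,-2.7],"turn": 0}
    - {"grip": 15,"dp": [-44,0,-2.7],"turn": 0}
    - {"grip": 15,"dp": [-44,0,-2.7],"turn": 0}
    - {"grip": 15,"dp": [-44,0,-2.7],"turn": 0}

```text
clock: 15.8
tool_pos: [513.4, 154.4, 221.3]
ee_rot: [2.027, -2.4, 0.0]
wrist_force: [-0.7, -0.1, -1.7]
width: 21.4
```

Run:
```python
from h import *
s=robot.get_state();print(s["tool_pos"],s["wrist_force"],s["wrist_torque"])
c=robot.capture("wrist")
cv2.imwrite("pics/w8.png",cv2.resize(c["color"][0:300,0:400,::-1],None,fx=2,fy=2))
```

```text
[513.37150318 154.35743844 221.27040861] [-0.66077054 -0.08774362 -1.74091245] [0.0621085  0.14672243 0.02263995]
```

View pics/w8.png

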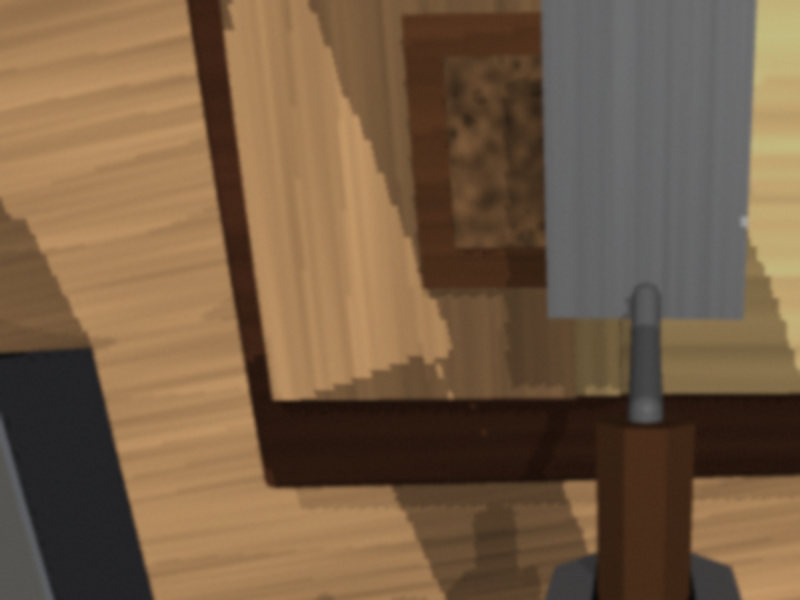

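Call:
apply_moves:
  rows:
    - {"grip": 15,"dp": [5,0,-8],"turn": 0}
    - {"grip": 15,"dp": [30,0,-10],"turn": 0}
    - {"grip": 15,"dp": [65,0,-10],"turn": 0}
    - {"grip": 15,"dp": [95,0,-10],"turn": 0}
    - {"grip": 15,"dp": [103,0,-10],"turn": 0}
    - {"grip": 15,"dp": [103,0,15],"turn": 0}
    - {"grip": 15,"dp": [103,0,45],"turn": 0}
    - {"grip": 15,"dp": [103,0,65],"turn": 0}
    - {"grip": 15,"dp": [103,0,73],"turn": 0}
    - {"grip": 15,"dp": [103,0,75],"turn": 0}
    - {"grip": 15,"dp": [103,0,75],"turn": 0}

```text
clock: 16.95
tool_pos: [496.8, 52.9, 147.4]
ee_rot: [-2.026, 2.399, -0.002]
wrist_force: [0.4, -0.2, -1.5]
width: 21.5
```

Call:
apply_moves:
  rows:
    - {"grip": 15,"dp": [0,0,0.6],"turn": 0}
    - {"grip": 15,"dp": [0,0,0.6],"turn": 0}

```text
clock: 17.15
tool_pos: [496.9, 52.9, 147.1]
ee_rot: [-2.026, 2.399, -0.003]
wrist_force: [-0.5, -0.1, -1.3]
width: 21.2
```

Call:
apply_moves:
  rows:
    - {"grip": 15,"dp": [0,0,0.5],"turn": 0}
    - {"grip": 15,"dp": [0,0,0.5],"turn": 0}

```text
clock: 17.35
tool_pos: [496.4, 52.8, 145.6]
ee_rot: [-2.027, 2.4, -0.001]
wrist_force: [0.9, 0.6, -1.9]
width: 21.1
```

Call:
apply_moves:
  rows:
    - {"grip": 15,"dp": [0,0,0.5],"turn": 0}
    - {"grip": 15,"dp": [0,0,0.5],"turn": 0}
    - {"grip": 15,"dp": [0,0,0.5],"turn": 0}

```text
clock: 17.65
tool_pos: [496.3, 52.8, 144.9]
ee_rot: [-2.027, 2.4, -0.0]
wrist_force: [-0.6, 0.1, -0.7]
width: 21.7
```

Call:
apply_moves:
  rows:
    - {"grip": 15,"dp": [0,0,0.4],"turn": 0}
    - {"grip": 15,"dp": [0,0,0.4],"turn": 0}

```text
clock: 17.85
tool_pos: [496.2, 52.8, 144.4]
ee_rot: [-2.027, 2.4, -0.0]
wrist_force: [-0.1, 0.6, -0.7]
width: 21.6
```

Call:
apply_moves:
  rows:
    - {"grip": 15,"dp": [0,0,0.4],"turn": 0}
    - {"grip": 15,"dp": [0,0,0.4],"turn": 0}
    - {"grip": 15,"dp": [0,0,0.4],"turn": 0}

```text
clock: 18.15
tool_pos: [496.2, 52.8, 144.1]
ee_rot: [-2.027, 2.4, -0.0]
wrist_force: [-0.7, 0.4, 0.2]
width: 21.3
```

Call:
apply_moves:
  rows:
    - {"grip": 25,"dp": [0,0,0],"turn": 0}
    - {"grip": 30,"dp": [0,0,0],"turn": 0}
    - {"grip": 45,"dp": [0,0,0],"turn": 0}
    - {"grip": 60,"dp": [0,0,0],"turn": 0}
    - {"grip": 60,"dp": [0,0,0],"turn": 0}
    - {"grip": 60,"dp": [0,0,-20],"turn": 0}
    - {"grip": 60,"dp": [0,0,-60],"turn": 0}
    - {"grip": 60,"dp": [0,0,-105],"turn": 0}
    - {"grip": 60,"dp": [0,0,-150],"turn": 0}
    - {"grip": 60,"dp": [0,0,-190],"turn": 0}
    - {"grip": 60,"dp": [0,0,-190],"turn": 0}
    - {"grip": 60,"dp": [0,0,-190],"turn": 0}

```text
clock: 19.35
tool_pos: [496.6, 52.8, 335.0]
ee_rot: [-2.026, 2.399, -0.003]
wrist_force: [-0.1, 0.3, -1.0]
width: 59.8
```

Run:
```python
from h import *
s=robot.get_state();print(s["clock"],s["tool_pos"],s["wrist_force"])
c=robot.capture("wrist");np.savez("w9.npz",pos=s["tool_pos"],rot=s["ee_rot"],**c)
cv2.imwrite("pics/w9.png",c["color"][:,:,::-1])
```

```text
19.35 [496.62908035  52.76904271 335.01885804] [-0.10687946  0.29347838 -0.99623604]
```

View pics/w9.png

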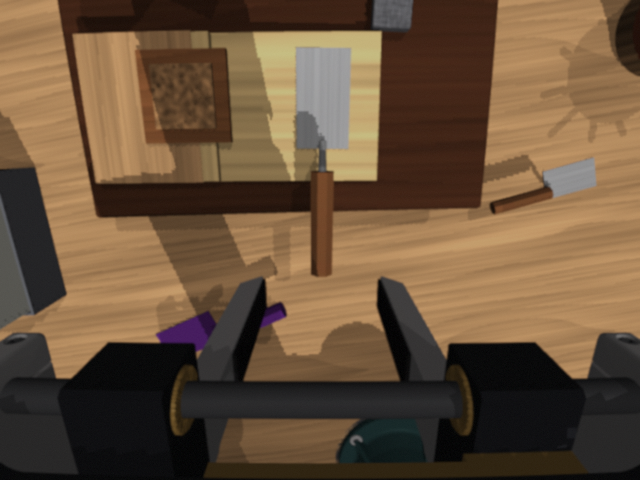

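Run:
```python
from h import *
c=dict(np.load("w9.npz"));s=dict(tool_pos=c["pos"],ee_rot=c["rot"])
a=-0.168;U=np.array([np.cos(a),np.sin(a)]);V=np.array([-U[1],U[0]])
def plane(n,u0,u1,v0,v1,ex=None):
    P=np.array([atdepth(c,u,v,s) for u in range(u0,u1) for v in range(v0,v1) if c["z_map"][v,u]>0 and not(ex and ex[0]<u<ex[1] and ex[2]<v<ex[3])])
    A=np.c_[P[:,:2]-P[:,:2].mean(0),np.ones(len(P))];k=np.linalg.lstsq(A,P[:,2],rcond=None)[0];print(n,"z",k[2].round(1),"tilt",np.hypot(k[0],k[1]).round(3))
plane("cork",160,208,68,124);plane("rim",145,228,55,138,(148,220,58,133));plane("blade",300,345,55,135);plane("lower",355,375,50,160)
q=np.array([onplane(c,*p,129,s)[:2] for p in[(137,51),(227,48),(231,142),(147,143)]]);m=q.mean(0)
print("coaster centre ledge frame x,y",(m@U-588.5).round(1),(m@V-247.4-76.5).round(1),np.linalg.norm(np.roll(q,-1,0)-q,axis=1).round(0))
```

```text
cork z 132.5 tilt 0.004
rim z 128.9 tilt 0.004
blade z 113.9 tilt 0.001
lower z 111.9 tilt 0.001
coaster centre ledge frame x,y 12.5 -51.1 [90. 89. 89. 88.]
```

```bash
python3 -c "
from bench import robot
print(robot.finish_job())"
```

```text
the job is handed in; nothing more can be done
None
```

The coaster is turned over and lies cork side up on the ledge. The turner is down flat on the board's lower level, and I handed the job in at about 19.5 s of the 72 s. `finish_job` gives no verdict, so what follows rests on my own readings.

- **Press:** I slid the long edge in under the rim up to the cork and pushed the coaster square onto the batten, which stands about 17 mm proud. The two force estimates differ: about 4.6 N from the wrist force and about 3.4 N from the wrist torque. Both are inside 3 to 7 N.
- **Turn-over:** The moves could not tilt the tool, so I did not roll the wrist. I carried the level blade in an arc around the batten instead. The coaster went past vertical and dropped the last part onto the ledge on its own.
- **Coaster at the end:** The cork face reads 20.5 mm above the lower level, flat within about 0.004 rad. Its centre is about 12 mm along x and -51 mm across from the ledge's centre, so it overhangs the batten's edge slightly but stays within limits.
- **Turner at the end:** The blade is flat within about 0.001 rad and its top reads 2 mm above the lower level, as its thickness should. The gripper is open and about 190 mm clear above it.
- **Not checked:** I did not re-measure the bystanders. The moves stayed well clear of them.

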